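Park the tube rotator: stub to the top, then lock

ROBOT

A 7-joint arm with a two-finger parallel gripper is mounted at the origin on the work surface. World frame = base frame: x ahead of the robot, y to its left, z up, the work surface at z = 0. Lengths are in m, angles in rad, forces in N, time in s.
With the tool pointing down it reaches from about 0.425 to 0.925 m from the base axis. Payload 6.8 kg.
Tool frame: the origin (TCP) lies at the very end of the fingers, on their centre line; the grasp point (between the pads) lies 19 mm behind it; z points along the fingers, x is the direction in which the jaws open and shut, and the axes are right-handed (so a half turn about z gives the same grasp; the last joint's range is limited). The gripper opens to 85 mm and grips with 20 to 120 N. Pads are 22 mm wide; open, the fingers measure 114 mm over their backs; the gripper's body (76 mm by 85 mm) begins 54 mm behind the grasp point. The pads swing forward as they close: fully open they stand 13 mm farther back than shut.
Start: joints at [1.188, 0.477, 0.022, 1.555, -0.011, 1.109, -0.083], TCP at [0.183, -0.65, 0.231] pointing down, gripper open.
Joint ranges: [-2.96, 2.96], [-0.34, 2.1], [-1.41, 1.46], [0.24, 2.44], [-1.37, 4.51], [0.17, 1.92], [-2.96, 2.96]. Speed limits (rad/s): [2.39, 2.39, 3.14, 3.14, 3.14, 3.14, 3.14].

INTERFACE

Orientations are given as a unit quaternion [w, x, y, z].
In Python, from station import get_obs, read_camera, calibration, hand_in, recognise, outline_of, place_of gives the robot as it stands.
- The arm moves only by the tool move_arm, never from a script. Its argument "steps" is a list of rows, each an object with "fingers": the finger opening in mm, from 0 to 85.4; "translation": the shift along the world's x, y, z in mm, a list of three; "turn": the turn about the world's z in rad. In form: [{"fingers": fingers, "translation": [dx, dy, dz], "turn": turn}, ...]. A call has 1 to 10 rows; each row shifts and turns the commanded pose from where the row before left it; what a row does not reach is not made up. A row lasts 1/8 s, in which the tool goes at most 62.5 mm and 10.7 degrees, less where a joint would pass 70% of its speed; a pose out of reach is approached as far as the arm can. A call with a gripper value outside its range is refused whole. The fingers move at their own pace and stop on an object; "newtons" is the grip in N (left out, the last holds). Time passes only in rows, so rows that do not move let the fingers close. It gives the time, the measured TCP pose, the force and the opening at its end, in the units of the state.
- get_obs(): the state, without advancing time (a new reading comes with each control period).
- read_camera(name): name is "scene" or "top" or "wrist"; returns the picture (420x560x3 uint8, blue, green, red); there is no depth.
- calibration(name): a dict with "camera_matrix" (3x3 intrinsics, pixels), "rvec" (rotation vector, rad) and "tvec" (3), from world to camera coordinates, as OpenCV has them. Camera axes: x right, y down, z forward; pixel columns grow to the right and rows downward; lengths in m; the calibration is good to about 2 mm. A picture is of the moment at which its call begins: read the wrist's pose just before it. calibration takes no time and is no camera call; for the wrist camera it gives the pose at the moment of the call.
- hand_in(): hands the job in, once; it reports no verdict.
Trained networks look in the newest picture that a camera, given by its name, has taken for a name from the list of things; names that differ only in an ending like _2 or _b are one class to them, and where a whole thing is asked for, a point or a joint stands for the part that bears it (a point fixed in the world has none). Each returns a list of dicts, best first, with "conf" (0 to 1); they miss things now and then, are a little off and sometimes report something else, mostly with a low value. They report only what shows in the picture. A call takes as long as a camera call.
- recognise(camera, name): "xy" ([column, row] in pixels, amid what is visible of it).
- outline_of(camera, name): "mask" (420x560 bool, what is visible of it) and "xy" ([column, row] in pixels, amid what is visible of it).
- place_of(camera, name): "xy" ([column, row] in pixels: a listed point, or the origin of a listed thing).
The state is a dict: "t": time; "q": joint angles; "joint_vel": joint speeds; "joint_torque": joint torques, N m; "eef_pos": TCP position; "tool_rot": TCP orientation; "contact_force": force on the tool from outside, world axes, zero at the start; "torque": the same for the moment, N m; "gripper_width": opening from 0.0 (shut) to 1.0 (fully open).
Only numpy, scipy, OpenCV 4.12 (cv2) and the standard library are available. Lean on these libraries where they do the work, as an engineer would, in place of code of your own. Each camera call takes 0.05 s, during which the arm holds its last target.

TASK

Park the tube rotator for unloading: turn its wheel until the short stub on the rim, now out of sight down in the guard, stands at the very top. Then press the lock plunger on the housing straight down until it snaps and stays down, and let go. Leave the jar, the beaker and the slide box where they stand.

Things in the scene. Friction and masses are not known exactly. Their poses are not given: they have to be found in the camera images.
- rotator: White bench-top tube rotator, fixed: an upright disc wheel in an open-topped guard, with a box housing behind it. Origin: on the bench straight below the middle of the wheel; z up, x along the level axle, away from the housing, y in the plane of the wheel. Base plate, 12 mm thick: x = -138 to +48 mm, y = -135 to 135 mm.
- axle (a point): Centre of the aluminium wheel, 125 mm above the bench; it turns either way without end. Diameter 190 mm, 16 mm thick (x = -8 to +8 mm). Both faces are bare from radius 65 to 95 mm; eight equal microtubes are clipped on the +x face at radius 20 to 62 mm. Steady axle friction of 0.35 N m (about 4 N at the rim): it stays where it is left.
- wheel_top (a point): Fixed point at the top of the wheel's rim, 220 mm above the bench; it does not turn. Here the stub must stand: a round radial pin of the same metal, 12 mm in diameter, 20 mm out of the rim (tip at radius 115 mm), at one place of the rim only. It starts pointing down, within 65 degrees of straight down. Its angle is not reported: see or feel it once it is up.
- guard (a point): Middle of the open mouth of the white guard round the lower part of the wheel, 110 mm above the bench. The guard is 58 mm thick in x and 264 mm wide in y; nothing but the wheel stands above it.
- housing (a point): Centre of the housing's top, 175 mm above the bench. White box, x = -135 to -70 mm, y = -62 to 62 mm in the rotator's frame. The lock plunger stands on it.
- plunger_top (a point): Centre of the flat top of the lock plunger: a steel push knob 34 mm in diameter, 18 mm thick, on a 14 mm stem, on the housing, 102 mm from the middle of the wheel towards the rotator's -x. 220 mm above the bench when up, 198 mm when locked; moves with the plunger.
- plunger (a joint): Travel of the lock plunger in m: 0 up, 0.022 down and locked. A light spring (2 to 3 N) lifts it. By 6 mm it is blocked unless the stub is at the top: within about 5 degrees its round nose finds the wheel's only notch and draws the wheel in. From 8 mm a spring catch resists, 8 to 13 N in all, snaps over at about 16 mm and then holds the plunger down.
- slide_box: Grey closed slide box, 100 x 85 x 35 mm, bystander. Origin: centre of its underside.
- reagent_jar: Jar with black cap, 64 mm diameter, 100 mm high, bystander. Origin: centre of its underside.
- beaker: White open beaker, 72 mm diameter, 85 mm high, bystander. Origin: centre of its underside.

How it is judged:
At the end, for the whole second after the job is handed in: The lock plunger stays down by itself, more than 18 mm of its 22 mm travel, which is possible only with the stub at the top and the nose in the wheel's notch; the jar, the beaker and the slide box still stand within 30 mm of where they were (value of joint plunger above 0.018 m and distance of each of slide_box, reagent_jar, beaker from where it was at the start of the episode below 0.03 m and angle between each of reagent_jar, beaker's own z axis and vertical below 0.3 rad); the robot touches nothing.
It fails at once if a bystander is knocked over or shoved away (distance of any of slide_box, reagent_jar, beaker from where it was at the start of the episode above 0.03 m).
It also fails if it takes over 72 s, if anything falls off the work surface, if the arm or the gripper's body presses on something with over 40 N, if the wrist force passes 120 N, or if a joint passes its speed limit or range.

## Working session

There is one attempt and no reset: what is moved stays moved. The work goes in short steps, Python scripts to look and compute and a tool call to move; the robot and the scene stay as the last step left them, time stands still between calls to the robot, and variables do not carry over. Pictures are saved under pics/ and viewed, and the job is handed in when it is done.

Besides the shell and the picture viewer there is one more tool, called after "Request:" as name([rows], argument=value, ...), one row to a line, values as JSON. move_arm: Moves the arm, as the interface text tells. Its arguments: {"type":"object","properties":{"steps":{"type":"array"},"newtons":{"type":"number"}},"required":["steps"]}

```bash
mkdir -p pics; ls; cat > h.py <<'E'
from station import *
import numpy as np, cv2
def P(c):
    k=calibration(c);R=cv2.Rodrigues(np.array(k["rvec"],float))[0];return np.array(k["camera_matrix"]),R,np.array(k["tvec"],float).ravel()
def ray(c,xy):
    K,R,t=P(c);d=R.T@np.linalg.inv(K)@np.array([xy[0],xy[1],1.]);return -R.T@t,d
def atz(c,xy,z):
    o,d=ray(c,xy);return o+d*(z-o[2])/d[2]
def proj(c,p):
    K,R,t=P(c);q=K@(R@np.array(p,float)+t);return q[:2]/q[2]
def save(c,n):
    im=read_camera(c);cv2.imwrite("pics/"+n+".png",im);return im
E
python3 - <<'E'
from h import *
o=get_obs();print(o)
H=dict(axle=.125,wheel_top=.22,guard=.11,housing=.175,plunger_top=.22,rotator=0,slide_box=0,reagent_jar=0,beaker=0)
for c in("scene","top"):
    save(c,c+"0")
    print(c,P(c)[0].round(1).tolist(), (-P(c)[1].T@P(c)[2]).round(3))
    for n,z in H.items():
        for r in place_of(c,n)[:2]: print(c,n,np.round(r["xy"],1),round(r["conf"],2),atz(c,r["xy"],z).round(4))
save("wrist","wrist0")
E
```

```text
pics
{'t': 0.0, 'q': array([ 1.18793558,  0.47781248,  0.02229719,  1.55646449, -0.0115058 ,
        1.10928023, -0.08305802]), 'joint_vel': array([-0.00015545, -0.00029157,  0.00031644, -0.00093281,  0.00081157,
        0.00280469, -0.00182219]), 'joint_torque': array([ 1.70180585e-03, -5.96439922e+01,  1.60854198e+00, -2.81195515e+01,
        1.23868123e-02,  9.42999817e-03, -2.50845233e-05]), 'eef_pos': array([ 0.18298959, -0.64910409,  0.23031108]), 'tool_rot': array([-5.08607292e-04,  7.97311276e-01, -6.03567631e-01, -7.64955238e-04]), 'contact_force': array([-0.34442668,  0.49986629, -0.11073869]), 'torque': array([ 0.02253031,  0.03526368, -0.01694419]), 'gripper_width': 1.0019548754243521}
scene [[473.1, 0.0, 284.3], [0.0, 473.1, 210.5], [0.0, 0.0, 1.0]] [ 1.124 -0.171  0.97 ]
scene axle [204.6 263.2] 0.8 [ 0.5989 -0.1402  0.125 ]
scene axle [207.3 268.1] 0.56 [ 0.612  -0.1378  0.125 ]
scene wheel_top [199.9 236.3] 0.76 [ 0.5971 -0.1375  0.22  ]
scene guard [208. 268.] 0.56 [ 0.6032 -0.1358  0.11  ]
scene housing [192.9 211.2] 0.92 [ 0.4986 -0.1342  0.175 ]
scene housing [ 94
[... 239 characters left out ...]
r [313.4 281.1] 0.78 [0.6512 0.0897 0.    ]
scene beaker [286.2 228.4] 0.94 [0.4903 0.0813 0.    ]
top [[472.1, 0.0, 280.1], [0.0, 472.1, 207.5], [0.0, 0.0, 1.0]] [0.48  0.035 1.119]
top wheel_top [374.7 171.7] 0.85 [ 0.597  -0.1392  0.22  ]
top wheel_top [374.9 220.7] 0.29 [ 0.5033 -0.1408  0.22  ]
top guard [363.4 177.1] 0.76 [ 0.5991 -0.1364  0.11  ]
top housing [367.  222.2] 0.57 [ 0.5011 -0.1339  0.175 ]
top plunger_top [374.2 224.3] 0.72 [ 0.4965 -0.1396  0.22  ]
top rotator [355.2 183.5] 0.91 [ 0.5964 -0.1358  0.    ]
top slide_box [464.8 183.9] 0.95 [ 0.6013 -0.3959  0.    ]
top reagent_jar [260.1 155.7] 0.77 [0.6578 0.0919 0.    ]
top beaker [263.4 221.3] 0.81 [0.5015 0.0801 0.    ]
```

View pics/scene0.png

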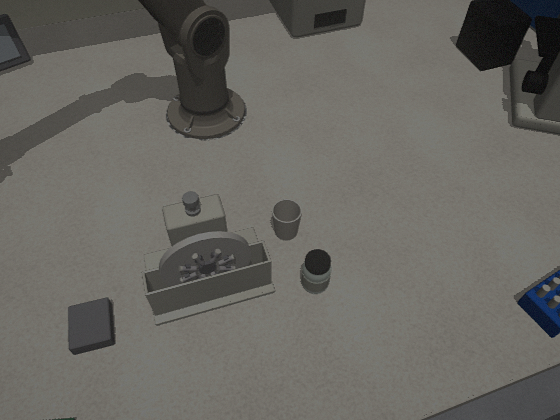

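View pics/top0.png

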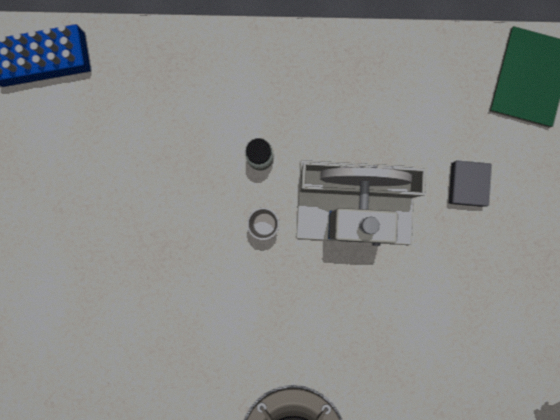

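The scene shows the rotator with its wheel facing away from the robot, around pixel (205,260). The slide box is to the right, with the jar and beaker to the left. I'll refine the yaw and position with an overlay.

```bash
python3 - <<'E'
from h import *
from scipy.optimize import least_squares
obs=[]
L=dict(wheel_top=(0,0,.22),guard=(0,0,.11),housing=(-.1025,0,.175),plunger_top=(-.102,0,.22),rotator=(0,0,0),axle=(0,0,.125))
for c in("scene","top"):
    read_camera(c)
    for n in L:
        r=place_of(c,n)
        if r and r[0]["conf"]>.5: obs.append((c,n,r[0]["xy"]))
def W(p,l): c,s=np.cos(p[2]),np.sin(p[2]);return [p[0]+c*l[0]-s*l[1],p[1]+s*l[0]+c*l[1],l[2]]
f=lambda p:np.concatenate([proj(c,W(p,L[n]))-x for c,n,x in obs])
r=least_squares(f,[.597,-.138,-.05],loss="soft_l1",f_scale=1.5);p=r.x;print(p,f(p).round(1).reshape(-1,2).tolist())
def corners(l):return [proj(c,W(p,q)) for q in l]
B=[([(-.138,-.135,.012),(.048,-.135,.012),(.048,.135,.012),(-.138,.135,.012)],(0,255,0)),
 ([(-.029,-.132,.11),(.029,-.132,.11),(.029,.132,.11),(-.029,.132,.11)],(0,0,255)),
 ([(-.135,-.062,.175),(-.07,-.062,.175),(-.07,.062,.175),(-.135,.062,.175)],(255,0,0)),
 ([(.0,.095*np.sin(a),.125+.095*np.cos(a)) for a in np.linspace(-1.6,1.6,30)],(0,255,255)),
 ([(-.102+.017*np.sin(a),.017*np.cos(a),.22) for a in np.linspace(0,6.28,20)],(255,255,0))]
for c,(x0,y0) in dict(scene=(130,180),top=(280,130)).items():
    im=cv2.imread(f"pics/{c}0.png")[y0:y0+145,x0:x0+160];im=cv2.resize(im,None,fx=4.9,fy=4.1*0+4.1*1)
    im=cv2.convertScaleAbs(im,alpha=1.6)
    for l,col in B:
        q=(np.array(corners(l))-[x0,y0])*[4.9,4.1];cv2.polylines(im,[q.astype(int)],True,col,1)
    cv2.imwrite(f"pics/ov_{c}.png",im)
E
```

```text
[ 0.59795799 -0.13593948 -0.02007872] [[0.0, 0.2], [-0.9, 0.6], [1.1, 0.1], [-1.0, 1.0], [4.8, 0.0], [-0.6, 0.1], [1.0, -2.6], [0.6, 1.1], [0.2, 3.2], [-0.5, 2.9], [-0.6, -0.8], [-1.6, -0.3]]
```

View pics/ov_top.png

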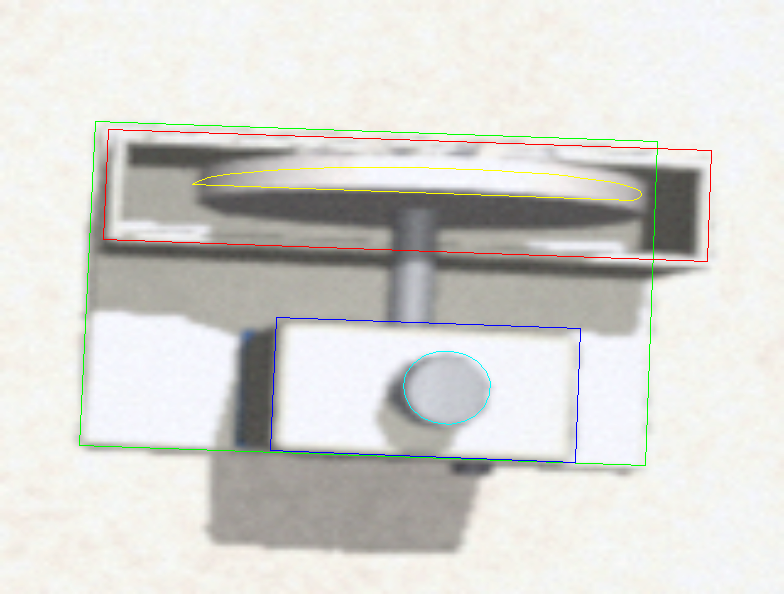

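View pics/ov_scene.png

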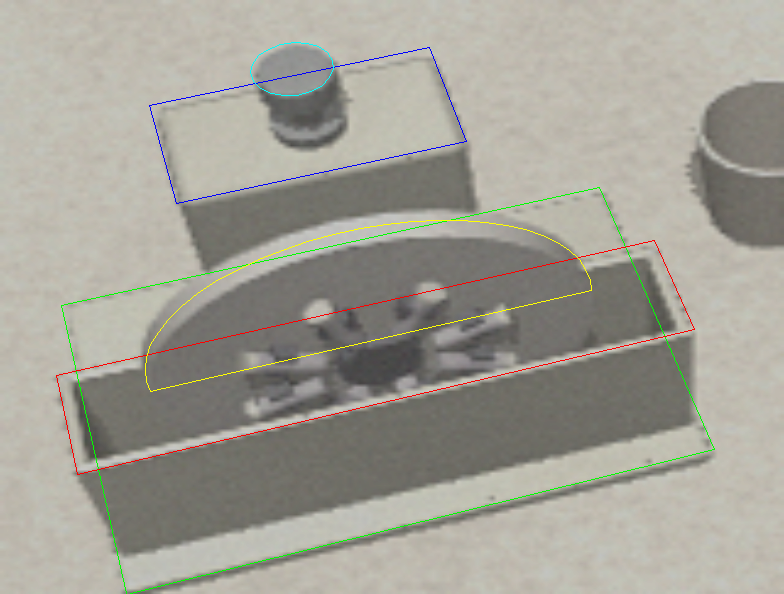

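The overlay fits: rotator at (0.598,-0.136), yaw about -0.02. The jaws need a turn of +1.276 rad. I'll move above the wheel.

Request:
move_arm([
  {"fingers": 85,"translation": [20,25,20],"turn": 0.128},
  {"fingers": 85,"translation": [38,42,20],"turn": 0.128},
  {"fingers": 85,"translation": [38,42,20],"turn": 0.128},
  {"fingers": 85,"translation": [38,42,10],"turn": 0.128},
  {"fingers": 85,"translation": [38,42,0],"turn": 0.128},
  {"fingers": 85,"translation": [38,42,0],"turn": 0.128},
  {"fingers": 85,"translation": [38,42,0],"turn": 0.128},
  {"fingers": 85,"translation": [38,42,0],"turn": 0.128},
  {"fingers": 85,"translation": [38,42,0],"turn": 0.128},
  {"fingers": 85,"translation": [38,42,0],"turn": 0.128},
])

```text
t: 3.0
eef_pos: [0.5462, -0.2454, 0.3016]
tool_rot: [0.0, 1.0, -0.006, 0.0]
contact_force: [0.1, -0.1, 0.1]
gripper_width: 0.995
```

Request:
move_arm([
  {"fingers": 85,"translation": [38,42,0],"turn": 0},
  {"fingers": 85,"translation": [10,10,0],"turn": 0},
  {"fingers": 85,"translation": [0,0,0],"turn": 0},
  {"fingers": 85,"translation": [0,0,0],"turn": 0},
])

```text
t: 3.5
eef_pos: [0.5921, -0.1969, 0.3012]
tool_rot: [0.001, 1.0, -0.009, -0.0]
contact_force: [0.5, 0.1, -0.3]
gripper_width: 0.997
```

```bash
python3 - <<'E'
from h import *
save("wrist","w1")
print(get_obs()["eef_pos"])
for n in("wheel_top","plunger_top"):
  for r in place_of("wrist",n)[:2]: print(n,r["conf"],r["xy"],atz("wrist",r["xy"],.22))
E
```

```text
[ 0.59204274 -0.19699575  0.30128204]
wheel_top 0.91 [280.1, 121.1] [ 0.59527979 -0.13597448  0.22      ]
wheel_top 0.72 [278.1, 111.1] [ 0.59421262 -0.1302668   0.22      ]
plunger_top 0.85 [110.1, 118.9] [ 0.49564204 -0.13251574  0.22      ]
```

View pics/w1.png

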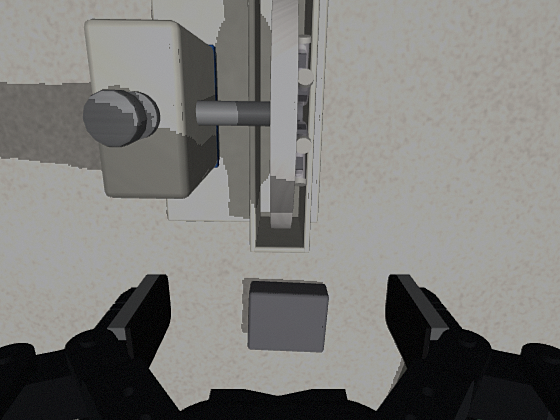

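The wrist picture shows the wheel at columns 272–298, midway between the fingers (centre 280). Next I descend over the -y side of the rim.

Request:
move_arm([
  {"fingers": 85,"translation": [4,3,-30],"turn": 0},
  {"fingers": 85,"translation": [0,0,-40],"turn": 0},
  {"fingers": 60,"translation": [0,0,-35],"turn": 0},
  {"fingers": 40,"translation": [0,0,-20],"turn": 0},
  {"fingers": 10,"translation": [0,0,0],"turn": 0},
  {"fingers": 10,"translation": [0,0,0],"turn": 0},
  {"fingers": 10,"translation": [0,0,0],"turn": 0},
  {"fingers": 10,"translation": [0,0,0],"turn": 0},
], newtons=30)

```text
t: 4.65
eef_pos: [0.5948, -0.1924, 0.177]
tool_rot: [0.0, 1.0, -0.009, -0.002]
contact_force: [-8.3, 0.5, 0.4]
gripper_width: 0.183
```

Request:
move_arm([
  {"fingers": 10,"translation": [-2,10.1,6.9],"turn": 0},
  {"fingers": 10,"translation": [0,10.8,5.5],"turn": 0},
  {"fingers": 10,"translation": [0,11.5,4.0],"turn": 0},
  {"fingers": 10,"translation": [0,11.9,2.5],"turn": 0},
  {"fingers": 10,"translation": [0,12.2,0.8],"turn": 0},
  {"fingers": 10,"translation": [0,12.2,-0.8],"turn": 0},
  {"fingers": 10,"translation": [0,11.9,-2.5],"turn": 0},
  {"fingers": 10,"translation": [0,11.5,-4.0],"turn": 0},
  {"fingers": 10,"translation": [0,10.8,-5.5],"turn": 0},
  {"fingers": 10,"translation": [0,10.1,-6.9],"turn": 0},
])

```text
t: 5.9
eef_pos: [0.5985, -0.0796, 0.1798]
tool_rot: [0.001, 1.0, -0.008, 0.004]
contact_force: [3.8, -7.1, 4.0]
gripper_width: 0.181
```

```bash
python3 - <<'E'
from h import *
o=get_obs();print(o["eef_pos"],o["contact_force"])
a=save("wrist","w2");b=save("scene","s2")
b=cv2.convertScaleAbs(cv2.resize(b[180:325,130:290],None,fx=2.5,fy=2.5),alpha=1.6)
o=np.zeros((420,960,3),np.uint8);o[:,:560]=a;o[:362,560:960]=b
cv2.imwrite("pics/c2.png",cv2.resize(o,(800,350)))
E
```

```text
[ 0.59847468 -0.07956077  0.17980569] [ 3.79826185 -7.09537387  4.03146303]
```

View pics/c2.png

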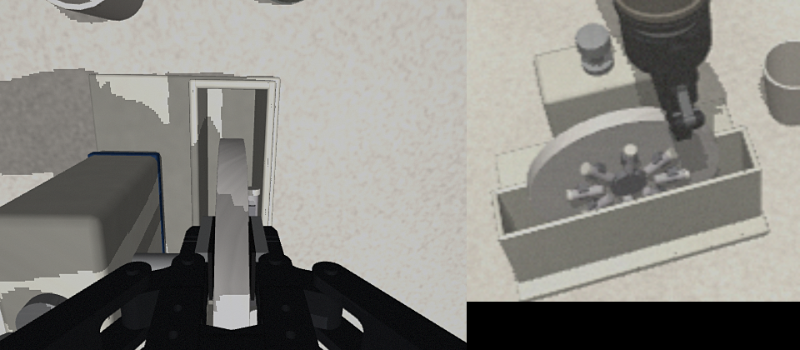

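The swing went through and the stub isn't visible yet. I'll open, return along the arc, and regrip.

Request:
move_arm([
  {"fingers": 50,"translation": [0,0,0],"turn": 0},
  {"fingers": 50,"translation": [0,0,0],"turn": 0},
  {"fingers": 50,"translation": [-0.7,-20.9,12.4],"turn": 0},
  {"fingers": 50,"translation": [-0.7,-23.4,6.5],"turn": 0},
  {"fingers": 50,"translation": [-0.7,-24.4,0],"turn": 0},
  {"fingers": 50,"translation": [-0.7,-23.4,-6.5],"turn": 0},
  {"fingers": 50,"translation": [-0.7,-20.9,-12.4],"turn": 0},
  {"fingers": 10,"translation": [0,0,0],"turn": 0},
  {"fingers": 10,"translation": [0,0,0],"turn": 0},
  {"fingers": 10,"translation": [0,0,0],"turn": 0},
])

```text
t: 7.25
eef_pos: [0.5948, -0.1905, 0.1767]
tool_rot: [-0.0, 1.0, -0.007, 0.003]
contact_force: [10.0, -2.0, -8.0]
gripper_width: 0.18
```

```bash
python3 - <<'E'
from h import *
o=get_obs();print(o["t"],o["eef_pos"],o["contact_force"])
a=save("wrist","w3");b=save("scene","s3")
b=cv2.convertScaleAbs(cv2.resize(b[180:325,130:290],None,fx=2.5,fy=2.5),alpha=1.6)
o=np.zeros((420,960,3),np.uint8);o[:,:560]=a;o[:362,560:960]=b
cv2.imwrite("pics/c3.png",cv2.resize(o,(800,350)))
E
```

```text
7.25 [ 0.59475017 -0.19050571  0.17670719] [ 9.99686315 -1.97368395 -8.04050309]
```

View pics/c3.png

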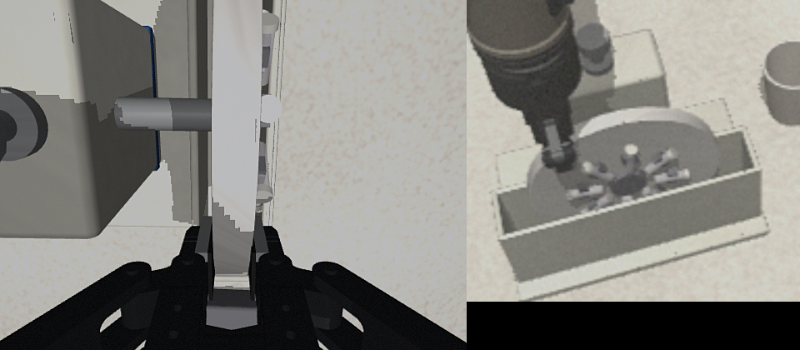

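Request:
move_arm([
  {"fingers": 10,"translation": [1,10.1,6.9],"turn": 0},
  {"fingers": 10,"translation": [0.5,10.8,5.5],"turn": 0},
  {"fingers": 10,"translation": [0.5,11.5,4.0],"turn": 0},
  {"fingers": 10,"translation": [0.5,11.9,2.5],"turn": 0},
  {"fingers": 10,"translation": [0.5,12.2,0.8],"turn": 0},
  {"fingers": 10,"translation": [0.5,12.2,-0.8],"turn": 0},
  {"fingers": 10,"translation": [0.5,11.9,-2.5],"turn": 0},
  {"fingers": 10,"translation": [0.5,11.5,-4.0],"turn": 0},
  {"fingers": 10,"translation": [0,10.8,-5.5],"turn": 0},
  {"fingers": 10,"translation": [0,10.1,-6.9],"turn": 0},
])

```text
t: 8.6
eef_pos: [0.5984, -0.0799, 0.1781]
tool_rot: [0.001, 1.0, -0.008, 0.003]
contact_force: [4.2, -5.8, 3.6]
gripper_width: 0.183
```

```bash
python3 - <<'E'
from h import *
o=get_obs();print(o["t"],o["eef_pos"],o["contact_force"])
a=save("wrist","w4");b=save("scene","s4")
b=cv2.convertScaleAbs(cv2.resize(b[180:325,130:290],None,fx=2.5,fy=2.5),alpha=1.6)
o=np.zeros((420,960,3),np.uint8);o[:,:560]=a;o[:362,560:960]=b
cv2.imwrite("pics/c4.png",cv2.resize(o,(800,350)))
E
```

```text
8.6 [ 0.59840967 -0.0798736   0.17810763] [ 4.16635584 -5.82655552  3.62558533]
```

View pics/c4.png

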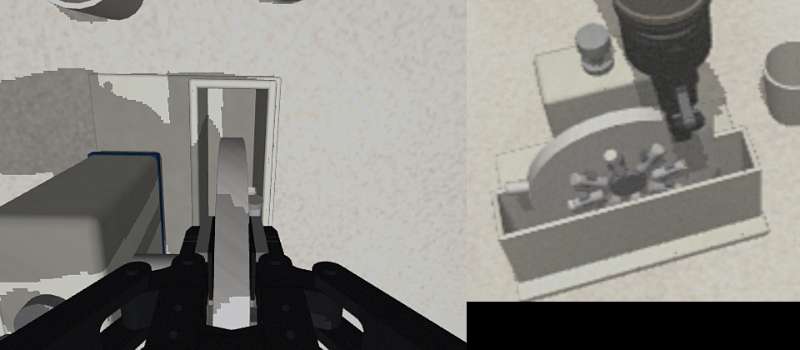

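The stub is now visible at the left of the wheel (composite pixel 515,187). I'll fit its angle.

```bash
cat >> h.py <<'E'
PR=np.array([.5967,-.136,-.03])
def W(l,p=PR): c,s=np.cos(p[2]),np.sin(p[2]);return [p[0]+c*l[0]-s*l[1],p[1]+s*l[0]+c*l[1],l[2]]
def stub(c,deg,r): a=np.radians(deg);return proj(c,W((0,r*np.sin(a),.125+r*np.cos(a))))
E
python3 - <<'E'
from h import *
b=cv2.imread("pics/s4.png");x0,y0=130,230;f=10
b=cv2.convertScaleAbs(cv2.resize(b[y0:y0+60,x0:x0+70],None,fx=f,fy=f),alpha=1.6)
for d,col in((-90,(0,0,255)),(-80,(0,255,0)),(-70,(255,0,0))):
    q=[((stub("scene",d,r)-[x0,y0]+.5)*f).astype(int) for r in(.095,.115)]
    cv2.line(b,tuple(map(int,q[0])),tuple(map(int,q[1])),col,1)
cv2.imwrite("pics/z4.png",b)
E
```

```text
(no output)
```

View pics/z4.png

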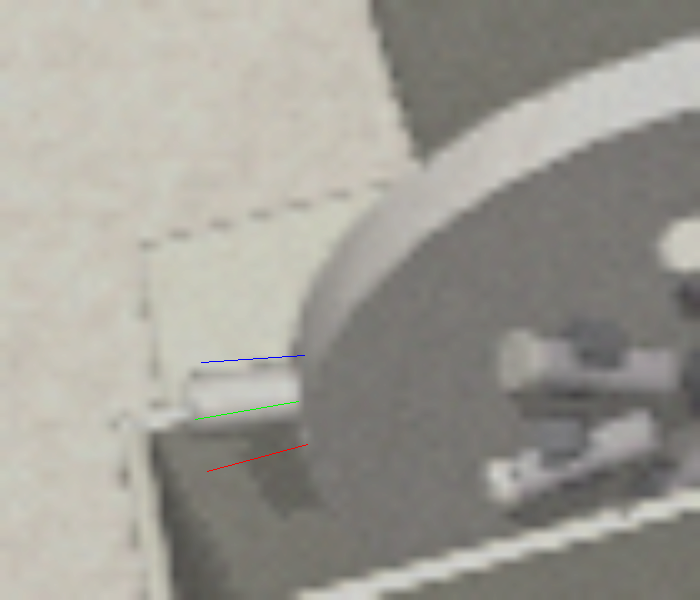

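The stub is at about -77.5° (+y positive), so one more equal swing brings it to the top.

Request:
move_arm([
  {"fingers": 50,"translation": [0,0,0],"turn": 0},
  {"fingers": 50,"translation": [0,0,0],"turn": 0},
  {"fingers": 50,"translation": [-0.8,-20.9,12.4],"turn": 0},
  {"fingers": 50,"translation": [-0.8,-23.4,6.5],"turn": 0},
  {"fingers": 50,"translation": [-0.8,-24.4,0],"turn": 0},
  {"fingers": 50,"translation": [-0.8,-23.4,-6.5],"turn": 0},
  {"fingers": 50,"translation": [-0.8,-20.9,-12.4],"turn": 0},
  {"fingers": 10,"translation": [0,0,0],"turn": 0},
  {"fingers": 10,"translation": [0,0,0],"turn": 0},
  {"fingers": 10,"translation": [0,0,0],"turn": 0},
])

```text
t: 9.95
eef_pos: [0.5947, -0.1905, 0.1766]
tool_rot: [-0.0, 1.0, -0.007, 0.003]
contact_force: [10.2, -1.4, -8.1]
gripper_width: 0.182
```

Request:
move_arm([
  {"fingers": 10,"translation": [0.5,10.1,6.9],"turn": 0},
  {"fingers": 10,"translation": [0.5,10.8,5.5],"turn": 0},
  {"fingers": 10,"translation": [0.5,11.5,4.0],"turn": 0},
  {"fingers": 10,"translation": [0.5,11.9,2.5],"turn": 0},
  {"fingers": 10,"translation": [0.5,12.2,0.8],"turn": 0},
  {"fingers": 10,"translation": [0.5,12.2,-0.8],"turn": 0},
  {"fingers": 10,"translation": [0.5,11.9,-2.5],"turn": 0},
  {"fingers": 10,"translation": [0.5,11.5,-4.0],"turn": 0},
  {"fingers": 10,"translation": [0,10.8,-5.5],"turn": 0},
  {"fingers": 10,"translation": [0,10.1,-6.9],"turn": 0},
])

```text
t: 11.2
eef_pos: [0.5984, -0.0798, 0.1781]
tool_rot: [0.001, 1.0, -0.008, 0.003]
contact_force: [4.6, -6.6, 3.7]
gripper_width: 0.181
```

```bash
python3 - <<'E'
from h import *
o=get_obs();print(o["t"],o["eef_pos"],o["contact_force"])
for c,x0,y0 in(("scene",165,200),("top",340,140)):
    b=save(c,c+"5");f=8
    b=cv2.convertScaleAbs(cv2.resize(b[y0:y0+60,x0:x0+90],None,fx=f,fy=f),alpha=1.5)
    for d,col in((-8,(0,0,255)),(0,(0,255,0)),(8,(255,0,0))):
        q=[((stub(c,d,r)-[x0,y0]+.5)*f).astype(int) for r in(.095,.115)]
        cv2.line(b,tuple(map(int,q[0])),tuple(map(int,q[1])),col,1)
    cv2.imwrite(f"pics/z5{c}.png",b)
E
```

```text
11.2 [ 0.59843576 -0.07984795  0.17811716] [ 4.60515189 -6.63519539  3.71980079]
```

View pics/z5scene.png

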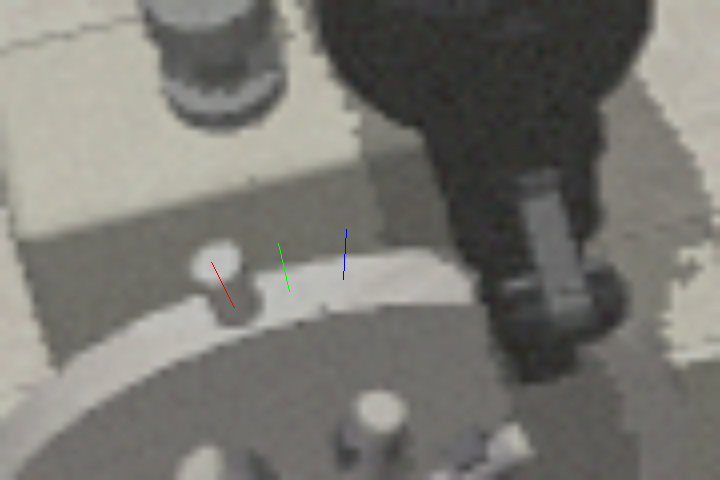

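View pics/z5top.png

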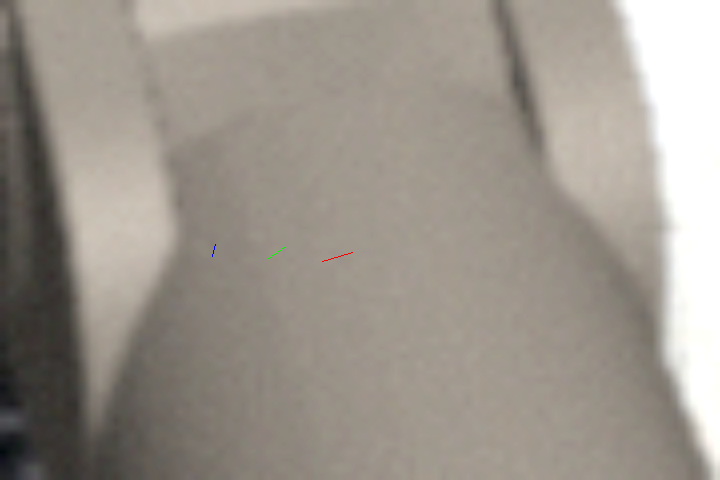

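The stub stands at about -8°. I'll turn it about 8° further.

Request:
move_arm([
  {"fingers": 10,"translation": [0.1,5,-4.2],"turn": 0},
  {"fingers": 10,"translation": [0.1,5,-4.5],"turn": 0},
  {"fingers": 10,"translation": [0,0,0],"turn": 0},
  {"fingers": 10,"translation": [0,0,0],"turn": 0},
])

```text
t: 11.8
eef_pos: [0.5987, -0.0691, 0.169]
tool_rot: [0.001, 1.0, -0.008, 0.003]
contact_force: [4.7, -4.1, -0.2]
gripper_width: 0.178
```

```bash
cat > z.py <<'E'
from h import *
import sys
o=get_obs();print(o["t"],o["eef_pos"],o["contact_force"])
c,x0,y0=(("scene",165,200),("top",340,140),("wrist",0,0))[int(sys.argv[2])]
b=save(c,c+sys.argv[1]);f=8
b=cv2.convertScaleAbs(cv2.resize(b[y0:y0+60,x0:x0+90],None,fx=f,fy=f),alpha=1.5)
for d,col in((-8,(0,0,255)),(0,(0,255,0)),(8,(255,0,0))):
        q=[((stub(c,d,r)-[x0,y0]+.5)*f).astype(int) for r in(.095,.115)]
        cv2.line(b,tuple(map(int,q[0])),tuple(map(int,q[1])),col,1)
cv2.imwrite(f"pics/z{sys.argv[1]}{c}.png",b)
E
python3 z.py 6 0
```

```text
11.8 [ 0.59874973 -0.06909572  0.16902172] [ 4.66282148 -4.09579771 -0.23731196]
```

View pics/z6scene.png

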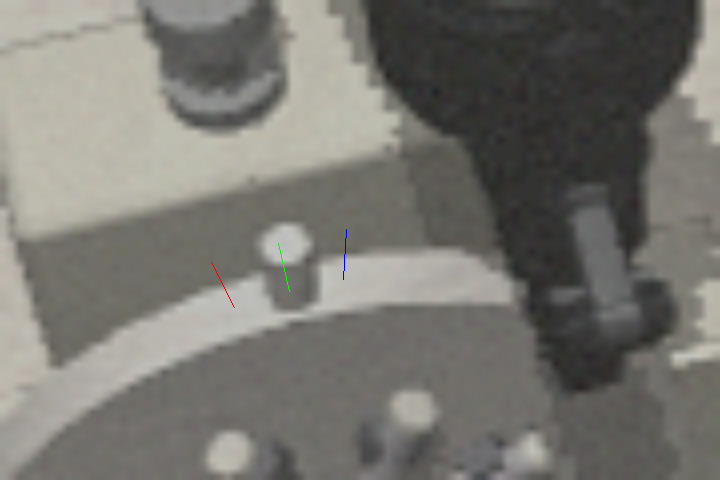

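The stub is about +1° from the top, so it is inside the 5° window. I'll release, rise, and move over the plunger with closed fingers.

Request:
move_arm([
  {"fingers": 50,"translation": [0,0,0],"turn": 0},
  {"fingers": 50,"translation": [0,0,0],"turn": 0},
  {"fingers": 50,"translation": [0,0,20],"turn": 0},
  {"fingers": 50,"translation": [0,0,40],"turn": 0},
  {"fingers": 50,"translation": [0,0,40],"turn": 0},
  {"fingers": 0,"translation": [-20,-12,20],"turn": 0},
  {"fingers": 0,"translation": [-42,-26,0],"turn": 0},
  {"fingers": 0,"translation": [-42,-26,0],"turn": 0},
  {"fingers": 0,"translation": [0,0,0],"turn": 0},
  {"fingers": 0,"translation": [0,0,0],"turn": 0},
])

```text
t: 13.1
eef_pos: [0.493, -0.1321, 0.2889]
tool_rot: [0.0, 1.0, -0.008, 0.001]
contact_force: [0.7, 0.9, 0.3]
gripper_width: 0.002
```

```bash
python3 z.py 7 0; python3 - <<'E'
from h import *
save("wrist","w7"); print(get_obs()["eef_pos"])
for c in("wrist","scene"):
  for n in("plunger_top","wheel_top"):
    for r in place_of(c,n)[:2]: print(c,n,r["conf"],r["xy"],atz(c,r["xy"],.22))
E
```

```text
13.1 [ 0.4930299  -0.13211072  0.28889159] [0.69348912 0.93860638 0.2763763 ]
[ 0.49341724 -0.13160439  0.28829541]
wrist plunger_top 0.72 [278.5, 227.8] [ 0.49448514 -0.13237529  0.22      ]
wrist wheel_top 0.9 [446.9, 228.7] [ 0.5956507  -0.13440309  0.22      ]
scene plunger_top 0.5 [191.1, 195.5] [ 0.49361982 -0.13043618  0.22      ]
scene wheel_top 0.94 [201.6, 234.4] [ 0.59393037 -0.1334151   0.22      ]
```

View pics/z7scene.png

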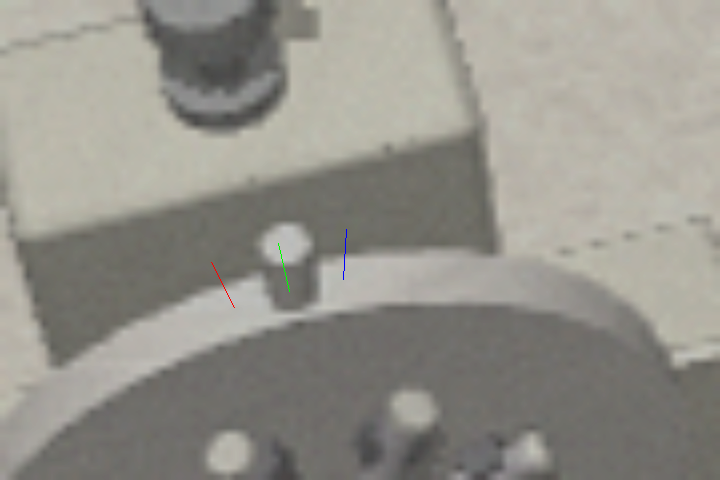

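View pics/w7.png

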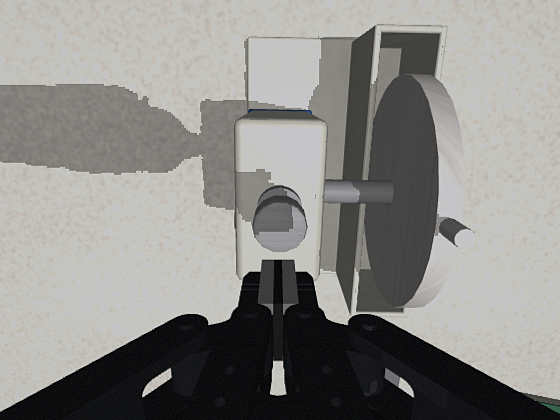

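```bash
python3 - <<'E'
from h import *
for d in(-8,-4,0,4):print(d,stub("wrist",d,.095),stub("wrist",d,.115))
print(proj("wrist",W((-.102,0,.22))))
im=cv2.imread("pics/w7.png")[190:270,410:500];cv2.imwrite("pics/w7z.png",cv2.resize(im,None,fx=6,fy=6))
E
```

```text
-8 [445.31806079 250.4597381 ] [459.65561841 268.94491276]
-4 [447.40542704 240.89140827] [462.62722571 256.59847611]
0 [449.2108734  230.78316885] [465.21160996 243.41910285]
4 [450.70660751 220.22888926] [467.36072753 229.54321944]
[279.79125131 228.3076442 ]
```

View pics/w7z.png

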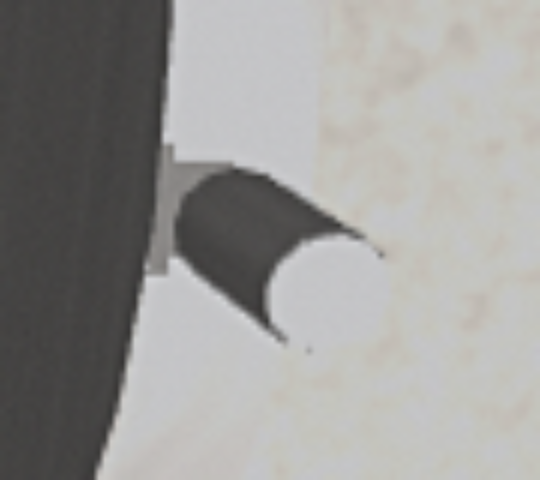

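Both cameras put the stub at about +1.3°, and the fingers are over the plunger. I'll press, watching the force at 6 mm.

Request:
move_arm([
  {"fingers": 0,"translation": [1,-0.5,-30],"turn": 0},
  {"fingers": 0,"translation": [0,0,-28],"turn": 0},
  {"fingers": 0,"translation": [0,0,-8],"turn": 0},
  {"fingers": 0,"translation": [0,0,-5],"turn": 0},
  {"fingers": 0,"translation": [0,0,-3],"turn": 0},
  {"fingers": 0,"translation": [0,0,-3],"turn": 0},
  {"fingers": 0,"translation": [0,0,0],"turn": 0},
])

```text
t: 14.28
eef_pos: [0.4939, -0.1332, 0.2113]
tool_rot: [0.0, 1.0, -0.008, 0.001]
contact_force: [-0.8, -0.1, 2.2]
gripper_width: -0.003
```

Down 9 mm with only 2 N, so the nose has found the notch. I'll go on through the catch.

Request:
move_arm([
  {"fingers": 0,"translation": [0,0,-3],"turn": 0},
  {"fingers": 0,"translation": [0,0,-3],"turn": 0},
  {"fingers": 0,"translation": [0,0,-3],"turn": 0},
  {"fingers": 0,"translation": [0,0,-3],"turn": 0},
  {"fingers": 0,"translation": [0,0,-2],"turn": 0},
  {"fingers": 0,"translation": [0,0,0],"turn": 0},
])

```text
t: 15.02
eef_pos: [0.4935, -0.1333, 0.1979]
tool_rot: [0.0, 1.0, -0.008, 0.0]
contact_force: [-5.9, 0.3, 14.1]
gripper_width: -0.0
```

Request:
move_arm([
  {"fingers": 0,"translation": [0,0,-2],"turn": 0},
  {"fingers": 0,"translation": [0,0,0],"turn": 0},
  {"fingers": 0,"translation": [0,0,0],"turn": 0},
])

```text
t: 15.4
eef_pos: [0.4936, -0.1333, 0.1976]
tool_rot: [0.001, 1.0, -0.008, 0.0]
contact_force: [-12.1, 2.0, 29.4]
gripper_width: -0.001
```

Request:
move_arm([
  {"fingers": 0,"translation": [0,0,10],"turn": 0},
  {"fingers": 0,"translation": [0,0,30],"turn": 0},
  {"fingers": 0,"translation": [0,0,40],"turn": 0},
  {"fingers": 0,"translation": [0,0,20],"turn": 0},
  {"fingers": 0,"translation": [0,0,0],"turn": 0},
])

```text
t: 16.02
eef_pos: [0.4941, -0.1333, 0.2956]
tool_rot: [0.0, 1.0, -0.008, 0.001]
contact_force: [0.8, -1.0, 0.2]
gripper_width: -0.002
```

```bash
python3 z.py 8 0; python3 - <<'E'
from h import *
print("plunger proj up/down",proj("scene",W((-.102,0,.22))),proj("scene",W((-.102,0,.198))))
for n in("plunger_top","reagent_jar","beaker","slide_box"):
    r=place_of("scene",n)
    if r: print(n,r[0]["conf"],r[0]["xy"])
save("wrist","w8")
a=cv2.imread("pics/scene0.png")[170:240,150:240];b=cv2.imread("pics/scene8.png")[170:240,150:240]
cv2.imwrite("pics/ab8.png",cv2.resize(np.hstack([a,b]),None,fx=4.4,fy=4.4))
E
```

```text
16.025 [ 0.49411518 -0.1332737   0.29559989] [ 0.84158808 -0.97981385  0.18991181]
plunger proj up/down [190.01457026 196.2209545 ] [191.52312606 202.91865345]
plunger_top 0.8 [191.1, 201.6]
reagent_jar 0.62 [316.6, 282.5]
beaker 0.8 [284.2, 232.8]
slide_box 0.81 [92.5, 327.7]
```

View pics/ab8.png

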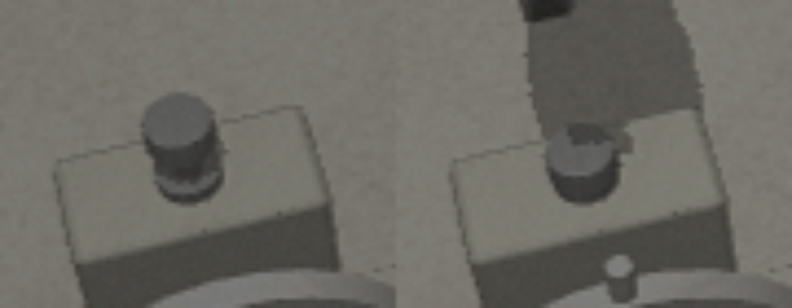

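View pics/w8.png

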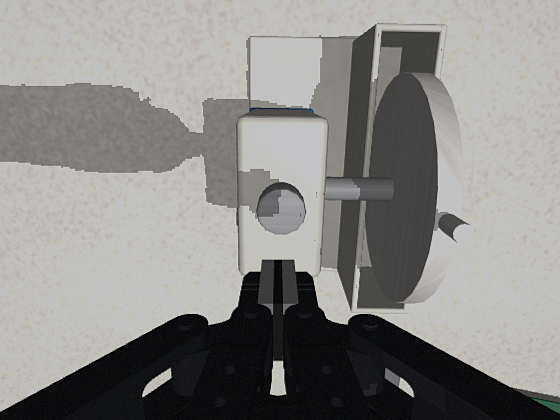

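The plunger stays down: before and after differ clearly, and its top is now at row 201.6 (expected 202.9 locked, 196.2 up). The arm is clear of everything.

```bash
python3 -c "
from h import *
print(hand_in())"
```

```text
the job is handed in; nothing more can be done
None
```

The rotator is parked: the stub stands at the top, the lock plunger is down and held by its catch, and I've handed the job in. No verdict came back.

- **Wheel:** I gripped the rim and turned the wheel in three swings of about 77° plus a last one of about 8°. The scene and wrist cameras then put the stub about 1.0° and 1.4° past the top, well within the 5° window.
- **Plunger:** I pressed it with the fingers shut. At 9 mm down it took only 2 N, so the nose was in the notch. It reached its stop with the fingertips at 197.6 mm, where 198 mm is locked, and I pressed on to 29 N to be sure.
- **Last checks:** After the arm rose clear, with no contact force, the scene picture still showed the plunger down: row 201.6, against 202.9 expected when locked and 196.2 when up. The whole job took about 16 s.
- **Bystanders:** The jar, beaker and slide box were never touched. The network's pixel readings for them differ by 1–5 px from the start. For the beaker that is up to about 10 mm, which I put down to network noise because no move went near it. I didn't check this with a second method.

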